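# Load the graduated cold block with vials in order of size

## Task

Four injection vials of different sizes have been left standing about the worktop. Before the session, stand them in the aluminium cold block in order of size, one to each well: the smallest vial in the narrowest well, the next in the next, up to the biggest vial in the widest well. Each must stand upright on the floor of its own well and be let go, and no vial may be knocked over on the way.

Things in the scene. Friction and masses are not known exactly. Their poses are not given: they have to be found in the camera images.
- vial_small: the smallest glass vial, teal cap: 18 mm across, 42 mm high, 20 g. It stands upright; origin at the centre of its underside, z up. The straight body reaches 30 mm up, above it the shoulder and a 13.5 mm cap. Grasp round the body.
- vial_medium: the second smallest glass vial, teal cap: 28 mm across, 56 mm high, 35 g; origin at the centre of its underside, z up. Straight body to 39 mm, cap 20 mm across.
- vial_large: the second biggest glass vial, teal cap: 38 mm across, 74 mm high, 70 g; origin at the centre of its underside, z up. Straight body to 53 mm, cap 22 mm across.
- vial_extra: the biggest glass vial, teal cap: 50 mm across, 92 mm high, 140 g; origin at the centre of its underside, z up. Straight body to 66 mm, cap 30 mm across.
- cold_block: cold block: an aluminium block in a grey plastic base, 92 x 252 mm, its flat top 44 mm above the worktop, too heavy to shift (fixed). It may lie at any angle. Origin at the centre of its underside; x across the row of wells, y along the row from the narrowest well to the widest, z up. Four round wells with mouths bevelled by 4 mm, each 24 mm deep less a rubber floor pad; each well refuses the next bigger vial.
- well_small (a point): centre of the floor of the narrowest well: bore 26 mm, floor 17 mm below the block's top (27 mm above the worktop); axes as the block's. For the smallest vial.
- well_medium (a point): centre of the floor of the second well: bore 36 mm, floor 20 mm below the block's top (24 mm above the worktop); 45 mm from the narrowest well. For the second smallest vial.
- well_large (a point): centre of the floor of the third well: bore 47 mm, floor 22.5 mm below the block's top (21.5 mm above the worktop). For the second biggest vial.
- well_extra (a point): centre of the floor of the widest well: bore 60 mm, floor 22.5 mm below the block's top (21.5 mm above the worktop). For the biggest vial.

How it is judged (in metres and radians):
At the end, for the whole second after the job is handed in: Each vial stands in its own well: its foot on the well's floor (within 4 mm of height), within 10 mm of the well's centre, upright within 0.1 rad, released and at rest (horizontal distance between vial_small and well_small below 0.01 m and z of vial_small in the frame of well_small below 0.004 m and angle between each of vial_small, vial_medium, vial_large, vial_extra's own z axis and vertical below 0.1 rad and linear speed of each of vial_small, vial_medium, vial_large, vial_extra below 0.02 m/s and horizontal distance between vial_medium and well_medium below 0.01 m and z of vial_medium in the frame of well_medium below 0.004 m and horizontal distance between vial_large and well_large below 0.01 m and z of vial_large in the frame of well_large below 0.004 m and horizontal distance between vial_extra and well_extra below 0.01 m and z of vial_extra in the frame of well_extra below 0.004 m); the robot touches nothing.
It fails at once if a vial is knocked over (leans more than 0.8 rad) (angle between any of vial_small, vial_medium, vial_large, vial_extra's own z axis and vertical above 0.8 rad).
It also fails if it takes over 106 s, if anything falls off the work surface, if the arm or the gripper's body presses on something with over 40 N, if the wrist force passes 120 N, or if a joint passes its speed limit or range.

## Robot

A 6-joint arm with a two-finger parallel gripper is mounted at the origin on a cart in front of the work surface, level with it; the furniture and walls round the work are solid. World frame = base frame: x ahead of the robot, y to its left, z up, the work surface at z = 0. Lengths are in mm, angles in rad, forces in N, time in s.
With the tool pointing down it reaches from about 275 to 750 mm from the base axis. Payload 10.2 kg.
Tool frame: the origin (TCP) lies between the finger pads; the fingertips stand ctrl.tips_ahead ahead of it and the grasp point (between the pads) lies 8 mm behind it (ctrl.tips_ahead is the distance from the TCP to the fingertips, in mm); z points along the fingers, y is the direction in which the jaws open and shut (so a half turn about z gives the same grasp; the last joint's range is limited). The gripper opens to 85 mm and grips with 20 to 120 N. Pads are 22 mm wide; open, the fingers measure 114 mm over their backs; the gripper's body (76 mm by 85 mm) begins 54 mm behind the grasp point. The pads swing forward as they close: fully open they stand 13 mm farther back than shut.
Start: joints at [-1.454, 0.313, 1.498, -0, 1.331, -0.223], TCP at [174.969, -494.992, 242.294] pointing down, gripper open.
Joint ranges: [-2.94, 2.94], [-0.97, 2.17], [0.19, 2.56], [-1.23, 4.37], [0.02, 3.11], [-2.88, 2.88]. Speed limits (rad/s): [2.39, 2.39, 3.01, 3.14, 3.14, 3.14].

## Interface

Orientations are given as a unit quaternion [w, x, y, z].
In Python, from rig import ctrl gives the robot as it stands. The module is installed in compiled form; this text tells all that it offers.
- The arm moves only by the tool move_arm, never from a script. Its argument "motion" is a list of rows, each an object with "offset": the shift along the tool's x, y, z in m, a list of three; "angular": the turn, a rotation vector about the tool's x, y, z in degrees, a list of three; "jaw": the finger opening in m, from 0 to 0.0854. In form: [{"offset": [tx, ty, tz], "angular": [ax, ay, az], "jaw": jaw}, ...]. A call has 1 to 5 rows; each row is the pose to reach, as a shift and turn from the pose commanded when the call began, along the tool's axes at that moment; what a row does not reach only later rows make up. A row lasts 1/8 s, in which the tool goes at most 62.5 mm and 10.7 degrees, less where a joint would pass 70% of its speed; a pose out of reach is approached as far as the arm can. A call with a gripper value outside its range is refused whole. The fingers move at their own pace and stop on an object; "squeeze" is the grip in N (left out, the last holds). Time passes only in rows, so rows that repeat a pose let the fingers close. It gives the time, the measured TCP pose, the force and the opening at its end, in the units of the state.
- ctrl.sense(): the state, without advancing time (a new reading comes with each control period).
- ctrl.capture(name): name is "scene" or "side" or "wrist"; returns a dict with "img" (480x640x3 uint8, red, green, blue), "intrinsics" (3x3 intrinsics, pixels), "rvec" (rotation vector, rad) and "tvec" (3), from world to camera coordinates, as OpenCV has them. Camera axes: x right, y down, z forward; pixel columns grow to the right and rows downward; lengths in mm; the calibration is good to about 2 mm. A picture is of the moment at which its call begins. There is no depth.
- ctrl.finish_job(): hands the job in, once; it reports no verdict.
The state is a dict: "time_s": time; "joints": joint angles; "dq": joint speeds; "tau": joint torques, N m; "eef_pos": TCP position; "ee_rot": TCP orientation; "force": force on the tool from outside, world axes, zero at the start; "wrist_torque": the same for the moment, N m; "grip_width": opening from 0.0 (shut) to 1.0 (fully open).
Only numpy, scipy, OpenCV 4.12 (cv2) and the standard library are available. Lean on these libraries where they do the work, as an engineer would, in place of code of your own. Each camera call takes 0.05 s, during which the arm holds its last target. There are 200 camera calls.

## Working session

There is one attempt and no reset: what is moved stays moved. The work goes in short steps, Python scripts to look and compute and a tool call to move; the robot and the scene stay as the last step left them, time stands still between calls to the robot, and variables do not carry over. Pictures are saved under pics/ and viewed, about 12 in all and at most 16, crops included, and the job is handed in when it is done.

Besides the shell and the picture viewer there is one more tool, called after ">>>" as name(argument=value, ...), one argument or row to a line, values as JSON. move_arm: Moves the arm, as the interface text tells. Its arguments: {"type":"object","properties":{"motion":{"type":"array","items":{"type":"object","properties":{"offset":{"type":"array","items":{"type":"number"}},"angular":{"type":"array","items":{"type":"number"}},"jaw":{"type":"number"}}}},"squeeze":{"type":"number"}},"required":["motion"]}

```bash
mkdir -p pics; cat > h.py <<'E'
import numpy as np, cv2
from rig import ctrl
def cap(n,f=None):
    c=ctrl.capture(n)
    if f: cv2.imwrite('pics/'+f,c['img'][:,:,::-1])
    return c
def ray(c,uv):
    R=cv2.Rodrigues(np.array(c['rvec'],float))[0];t=np.array(c['tvec'],float).ravel()
    d=R.T@np.linalg.inv(np.array(c['intrinsics']))@np.array([uv[0],uv[1],1.]);o=-R.T@t
    return o,d
def onz(c,uv,z):
    o,d=ray(c,uv);return o+d*(z-o[2])/d[2]
def proj(c,P):
    return cv2.projectPoints(np.array(P,float).reshape(-1,3),np.array(c['rvec'],float),np.array(c['tvec'],float),np.array(c['intrinsics'],float),None)[0].reshape(-1,2)
E
python3 - <<'E'
from h import *
s=ctrl.sense();print(s,ctrl.tips_ahead)
ims=[]
for n in ['scene','side','wrist']:
    c=cap(n,n+'0.png');print(n,ray(c,(320,240)))
E
```

```text
{'time_s': 0.0, 'joints': array([-1.45441353e+00,  3.13440486e-01,  1.49843801e+00, -1.50718580e-05,
        1.33099380e+00, -2.23378999e-01]), 'dq': array([ 7.13040478e-04, -1.59100877e-03,  1.12374533e-05, -2.40780881e-03,
       -5.45873403e-04, -4.02419980e-04]), 'tau': array([-1.06460893e-04, -4.12262642e+01, -2.59745157e+01, -1.99631368e-04,
        4.10904860e-03,  1.06555191e-05]), 'eef_pos': array([ 174.92933766, -494.74186279,  241.73958503]), 'ee_rot': array([-6.39296277e-04,  9.85604405e-01,  1.69066698e-01,  2.69041744e-05]), 'force': array([ 0.24370621,  0.00660847, -0.25200265]), 'wrist_torque': array([-0.00374246,  0.02083629, -0.05306107]), 'grip_width': 0.997765040527862} 11.0
scene (array([-191.49680513, -797.58241989,  551.02730627]), array([ 0.61225308,  0.68092517, -0.40193162]))
side (array([-52.2466504 , 891.24020532, 920.0007386 ]), array([ 0.44209926, -0.63427534, -0.63425942]))
wrist (array([ 243.4609771 , -470.67603267,  373.47699025]), array([-0.27628458, -0.08449101, -0.95740379]))
```

View pics/scene0.png

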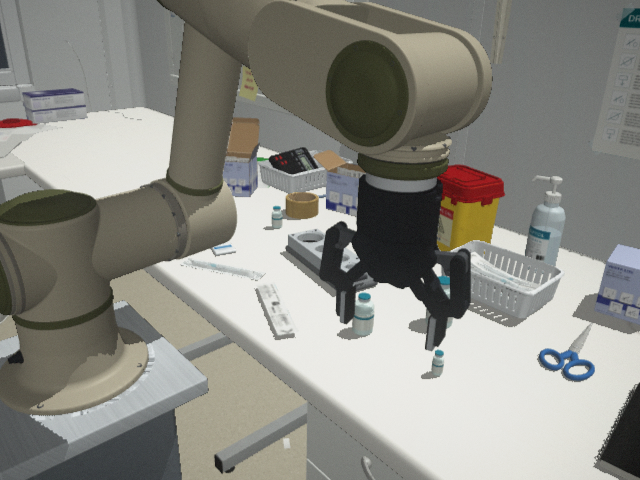

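View pics/side0.png

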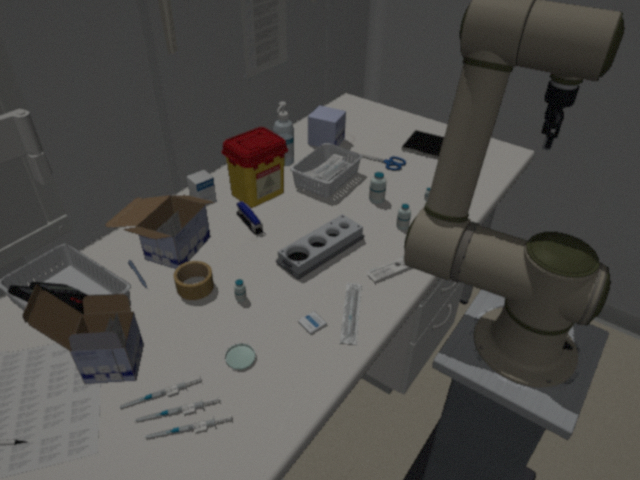

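The scene view shows vials at (438,362) small, (364,312) large, (440,302) extra behind the finger, and (277,216) medium. In the side view the block runs from (297,255), the widest well, to (346,223), the narrowest. The vials there are at (378,187), (404,217), (240,290) and (430,197).

```bash
python3 - <<'E'
from h import *
H=dict(small=42,medium=56,large=74,extra=92)
for n in ['scene','side']:
    c=cap(n);im=c['img'];hsv=cv2.cvtColor(im,cv2.COLOR_RGB2HSV)
    m=cv2.inRange(hsv,(84,80,40),(100,255,255))
    k,l,st,ce=cv2.connectedComponentsWithStats(m)
    for i in range(1,k):
        if st[i,4]>12:
            print(n,st[i],ce[i].round(1),{v:onz(c,ce[i],h-4)[:2].round(0).tolist() for v,h in H.items()})
    if n=='side':
        for uv in [(297,255),(317,241),(334,232),(346,223)]: print(uv,onz(c,uv,44).round(0))
        cv2.imwrite('pics/side_crop.png',cv2.resize(im[130:320,210:460],None,fx=3,fy=3,interpolation=cv2.INTER_CUBIC)[:,:,::-1])
E
```

```text
scene [620   9  20  19 248] [631.   19.7] {'small': [27248.0, 9605.0], 'medium': [26499.0, 9321.0], 'large': [25536.0, 8956.0], 'extra': [24573.0, 8591.0]}
scene [273 206   7   3  17] [276.3 207.1] {'small': [644.0, 311.0], 'medium': [621.0, 280.0], 'large': [592.0, 241.0], 'extra': [562.0, 203.0]}
scene [530 227  20  13 153] [539.5 233.4] {'small': [1038.0, -234.0], 'medium': [1004.0, -250.0], 'large': [961.0, -269.0], 'extra': [918.0, -289.0]}
scene [438 276  13   9  92] [444.1 280. ] {'small': [653.0, -236.0], 'medium': [630.0, -251.0], 'large': [601.0, -271.0], 'extra': [571.0, -291.0]}
scene [359 293  12   7  65] [364.1 296. ] {'small': [481.0, -179.0], 'medium': [462.0, -196.0], 'large': [439.0, -218.0], 'extra': [415.0, -239.0]}
scene [354 316  19   4  34] [363.  317.8] {'small': [423.0, -233.0], 'medium': [406.0, -248.0], 'large': [385.0, -268.0], 'extra': [363.0, -288.0]}
scene [435 350   8   6  36] [438.7 352.4] {'small': [443.0, -383.0], 'medium': [425.0, -394.0], 'large': [403.0, -409.0], 'extra': [381.0, -423.0]}
side [287 139   6   5  24] [289.4 141. ] {'small': [965.0,
[... 366 characters left out ...]
[427.0, -203.0]}
side [236 280   7   5  30] [238.9 282. ] {'small': [626.0, 258.0], 'medium': [616.0, 268.0], 'large': [602.0, 281.0], 'extra': [588.0, 294.0]}
side [144 394   8   6  27] [148.  396.6] {'small': [550.0, 601.0], 'medium': [540.0, 605.0], 'large': [528.0, 611.0], 'extra': [516.0, 617.0]}
side [160 410   8   5  27] [164.  412.5] {'small': [498.0, 606.0], 'medium': [489.0, 610.0], 'large': [478.0, 616.0], 'extra': [467.0, 622.0]}
side [171 428   8   5  31] [174.8 430. ] {'small': [454.0, 619.0], 'medium': [446.0, 623.0], 'large': [436.0, 629.0], 'extra': [426.0, 634.0]}
(297, 255) [570. 100.  44.]
(317, 241) [562.  23.  44.]
(334, 232) [548. -35.  44.]
(346, 223) [544. -89.  44.]
```

View pics/side_crop.png

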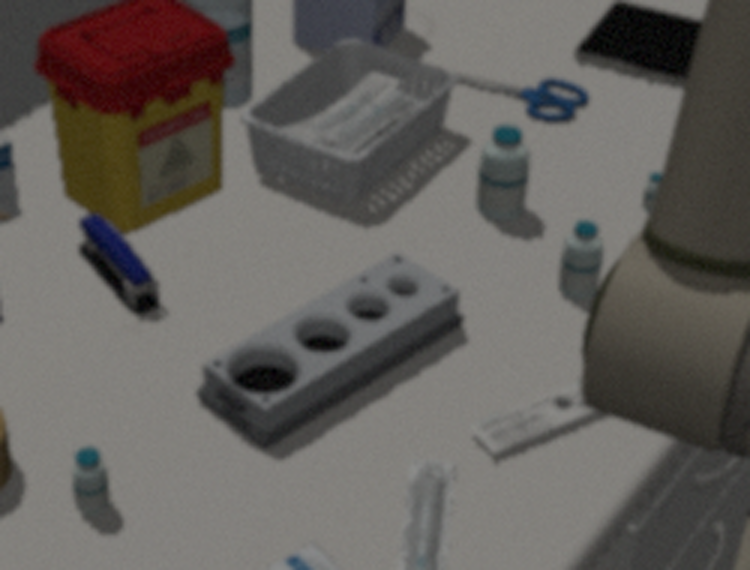

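```bash
python3 - <<'E'
from h import *
c=cap('side')
f=lambda u,v:(210+u/3,130+v/3)
for n,p,z in [('bask front',(370,222),0),('bask left',(262,175),0),('bask right',(465,140),0),('bask top front',(360,165),60),('tape',None,0)]:
    uv=f(*p) if p else (213,290); print(n,onz(c,uv,z).round(0))
E
```

```text
bask front [ 658. -194.    0.]
bask left [ 798. -196.   -0.]
bask right [ 662. -385.    0.]
bask top front [ 675. -198.   60.]
tape [688. 291.   0.]
```

>>> move_arm(
  motion=[
    {"offset": [0.06,-0.004,0],"angular": [0,0,-10.5],"jaw": 0.085},
    {"offset": [0.12,-0.008,0],"angular": [0,0,-21],"jaw": 0.085},
    {"offset": [0.18,-0.012,0],"angular": [0,0,-31.5],"jaw": 0.085},
    {"offset": [0.235,-0.014,0],"angular": [0,0,-42],"jaw": 0.085},
    {"offset": [0.29,-0.016,0],"angular": [0,0,-52.5],"jaw": 0.085},
  ],
)

```text
time_s: 0.92
eef_pos: [444.7, -382.3, 242.3]
ee_rot: [0.0, 0.807, 0.59, -0.0]
force: [0.0, -0.7, -0.4]
grip_width: 0.997
```

>>> move_arm(
  motion=[
    {"offset": [0,0,0.03],"angular": [0,0,-10],"jaw": 0.06},
    {"offset": [0,0,0.06],"angular": [0,0,-10],"jaw": 0.06},
    {"offset": [0,0,0.06],"angular": [0,0,-10],"jaw": 0.06},
  ],
)

```text
time_s: 1.3
eef_pos: [442.5, -382.5, 180.5]
ee_rot: [-0.002, 0.755, 0.656, 0.0]
force: [-0.1, 0.6, 0.6]
grip_width: 0.701
```

```bash
cat >> h.py <<'E'
def caps(c,h,area=30):
    hsv=cv2.cvtColor(c['img'],cv2.COLOR_RGB2HSV);m=cv2.inRange(hsv,(84,80,40),(100,255,255))
    k,l,st,ce=cv2.connectedComponentsWithStats(m)
    for i in range(1,k):
        if st[i,4]>area: print(st[i],ce[i].round(1),onz(c,ce[i],h).round(1))
E
python3 - <<'E'
from h import *
s=ctrl.sense();print(s['eef_pos'],s['ee_rot'],s['grip_width'],ctrl.tips_ahead)
c=cap('wrist','w1.png');print(ray(c,(320,240)));caps(c,38)
E
```

```text
[ 442.51702121 -382.47779381  180.48031932] [-2.20006230e-03  7.54930326e-01  6.55801301e-01  1.31107880e-04] 0.701335963621067 11.0
(array([ 451.77574826, -309.91694917,  312.34812213]), array([-0.05213807, -0.28048379, -0.95849068]))
[ 523    5   66   70 3536] [555.9  39.4] [ 590.  -288.8   38. ]
[309 225  21  21 335] [319.  234.7] [ 436.7 -386.5   38. ]
```

View pics/w1.png

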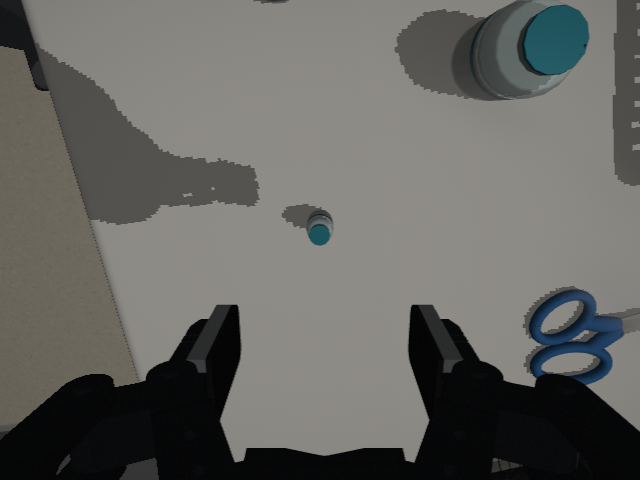

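The small vial's cap is at (319,235), which puts it near (437,-386). The gripper jaws are centred at about u=326.

>>> move_arm(
  motion=[
    {"offset": [-0.004,-0.005,0.04],"angular": [0,0,0],"jaw": 0.05},
    {"offset": [-0.004,-0.005,0.08],"angular": [0,0,0],"jaw": 0.05},
    {"offset": [-0.004,-0.005,0.08],"angular": [0,0,0],"jaw": 0.05},
  ],
)

```text
time_s: 1.72
eef_pos: [437.0, -386.2, 101.6]
ee_rot: [-0.001, 0.755, 0.656, 0.0]
force: [1.0, -0.8, -0.1]
grip_width: 0.584
```

```bash
cat >> h.py <<'E'
from scipy.spatial.transform import Rotation as Rn
def to(x,y,z):
    s=ctrl.sense();q=s['ee_rot'];R=Rn.from_quat([q[1],q[2],q[3],q[0]])
    print('at',s['eef_pos'].round(1),'phi',round(float(np.degrees(np.arctan2(*R.as_matrix()[[1,0],0]))),2),'tool offset',R.inv().apply(np.array([x,y,z])-s['eef_pos']).round(1), 'j6',s['joints'][5].round(2),'t',s['time_s'])
E
python3 - <<'E'
from h import *
c=cap('wrist','w2.png');caps(c,42);to(437,-385.5,31)
s=ctrl.sense();print(proj(c,s['eef_pos']))
g=cv2.cvtColor(c['img'],cv2.COLOR_RGB2GRAY)
E
```

```text
[313 258  29  28 615] [327.  271.1] [ 437.  -385.4   42. ]
at [ 437.8 -387.   103.6] phi 81.95 tool offset [ 1.4 -1.  72.6] j6 -0.78 t 1.775
[[330.79671954 340.14749683]]
```

View pics/w2.png

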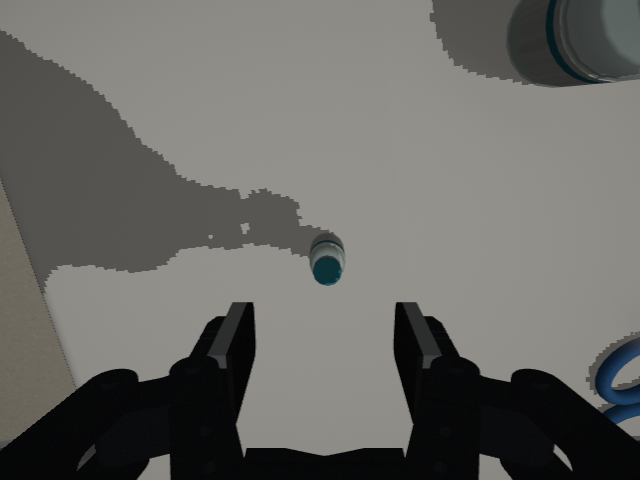

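The vial's cap is at (327,271), centred between the jaws. Next I grasp and lift it.

>>> move_arm(
  motion=[
    {"offset": [0.001,0,0.04],"angular": [0,0,0],"jaw": 0.04},
    {"offset": [0.001,0,0.0705],"angular": [0,0,0],"jaw": 0.04},
    {"offset": [0.001,0,0.0705],"angular": [0,0,0],"jaw": 0.012},
    {"offset": [0.001,0,0.0705],"angular": [0,0,0],"jaw": 0.012},
    {"offset": [0.001,0,0.0705],"angular": [0,0,0],"jaw": 0.012},
  ],
  squeeze=25,
)

```text
time_s: 2.4
eef_pos: [438.4, -386.4, 33.8]
ee_rot: [0.002, 0.755, 0.656, -0.0]
force: [0.5, -0.2, -0.5]
grip_width: 0.195
```

>>> move_arm(
  motion=[
    {"offset": [0,0,0],"angular": [0,0,0],"jaw": 0.012},
    {"offset": [0,0,-0.04],"angular": [0,0,0],"jaw": 0.012},
    {"offset": [0,0,-0.08],"angular": [0,0,0],"jaw": 0.012},
    {"offset": [0,0,-0.12],"angular": [0,0,0],"jaw": 0.012},
    {"offset": [0,0,-0.12],"angular": [0,0,0],"jaw": 0.012},
  ],
)

```text
time_s: 3.02
eef_pos: [438.6, -386.6, 155.4]
ee_rot: [0.003, 0.755, 0.656, -0.0]
force: [0.8, 0.3, -0.4]
grip_width: 0.19
```

```bash
python3 - <<'E'
from h import *
c=cap('wrist','w3.png');to(530,-60,155);print(ctrl.sense()['grip_width'])
E
```

```text
at [ 438.  -385.8  153.1] phi 81.97 tool offset [335.5  45.6  -2.4] j6 -0.78 t 3.075
0.1877194247839285
```

View pics/w3.png

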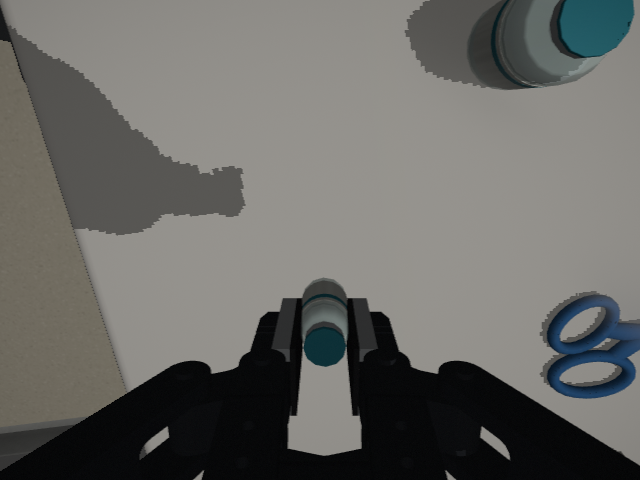

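The small vial is held between the pads at (325,330), upright. Next I go up over the block.

>>> move_arm(
  motion=[
    {"offset": [0.05,0.006,-0.03],"angular": [0,0,0],"jaw": 0.012},
    {"offset": [0.1,0.012,-0.055],"angular": [0,0,0],"jaw": 0.012},
    {"offset": [0.155,0.02,-0.08],"angular": [0,0,0],"jaw": 0.012},
    {"offset": [0.21,0.026,-0.105],"angular": [0,0,0],"jaw": 0.012},
    {"offset": [0.265,0.033,-0.105],"angular": [0,0,0],"jaw": 0.012},
  ],
)

```text
time_s: 3.7
eef_pos: [507.9, -126.1, 257.5]
ee_rot: [0.001, 0.755, 0.656, 0.0]
force: [0.7, -1.2, 0.3]
grip_width: 0.192
```

>>> move_arm(
  motion=[
    {"offset": [0.05,0.006,0],"angular": [0,0,0],"jaw": 0.012},
    {"offset": [0.1,0.012,0],"angular": [0,0,0],"jaw": 0.012},
    {"offset": [0.14,0.018,0],"angular": [0,0,0],"jaw": 0.012},
    {"offset": [0.14,0.018,0],"angular": [0,0,0],"jaw": 0.012},
    {"offset": [0.14,0.018,0],"angular": [0,0,0],"jaw": 0.012},
  ],
)

```text
time_s: 4.32
eef_pos: [544.4, 8.0, 255.9]
ee_rot: [-0.001, 0.755, 0.656, -0.001]
force: [-0.2, 0.0, -0.5]
grip_width: 0.19
```

```bash
python3 - <<'E'
from h import *
c=cap('wrist','w4.png');to(545,10,260);print(c['rvec'],c['tvec'])
np.savez('w4.npz',**c)
E
```

```text
at [544.5   7.7 256.1] phi 81.92 tool offset [ 2.4  0.2 -3.9] j6 -0.06 t 4.375
[-2.84186668  0.19919286  0.03156742] [-536.25940385   38.53472671  417.30080322]
```

View pics/w4.png

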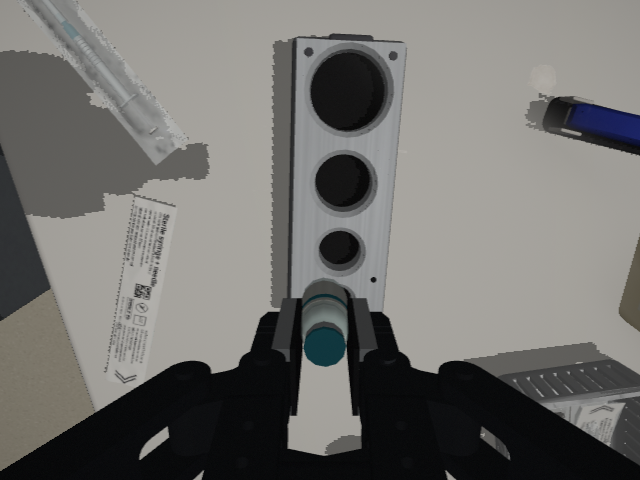

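Block is in view: wells at (348,90), (345,182), (341,250), and the narrowest hidden behind the held vial near (330,295).

```bash
cat > wells.py <<'E'
from h import *
import sys
def wells(c,th=95):
    g=cv2.GaussianBlur(cv2.cvtColor(c['img'],cv2.COLOR_RGB2GRAY),(3,3),0)
    m=(g<th).astype(np.uint8)
    cs,_=cv2.findContours(m,cv2.RETR_EXTERNAL,cv2.CHAIN_APPROX_NONE)
    for k in cs:
        if len(k)>60:
            P=np.array([onz(c,p,40)[:2] for p in k[:,0].astype(float)])
            (cx,cy),r=cv2.minEnclosingCircle(P.astype(np.float32))
            A=np.c_[P,np.ones(len(P))];s=np.linalg.lstsq(A,(P**2).sum(1),rcond=None)[0];
            if r<38: print(th,cv2.boundingRect(k),'enc',np.round([cx,cy,2*r],1),'fit',np.round([s[0]/2,s[1]/2,2*np.sqrt(s[2]+s[0]**2/4+s[1]**2/4)],1))
E
python3 - <<'E'
from wells import *
c=dict(np.load('w4.npz'));print(cv2.cvtColor(c['img'],cv2.COLOR_RGB2GRAY)[182,300:400:3])
wells(c,90);wells(c,120)
E
```

```text
[151 146 147 143 139  67  20  21  21  20  20  20  21  22  20  20  20  19
  21  20  10  11  11  37  78  89 149 160 157 154 152 133 165 165]
90 (319, 230, 43, 41) enc [550.2 -33.3  36.4] fit [550.3 -33.4  35.3]
90 (315, 154, 58, 58) enc [560.7  23.1  47.3] fit [560.7  23.1  46.3]
90 (310, 49, 79, 83) enc [573.7  92.1  60.3] fit [573.7  92.1  59.4]
90 (302, 34, 73, 7) enc [570.2 129.6  53.1] fit [568.2 114.8  44.4]
120 (318, 228, 48, 48) enc [551.5 -35.   42.2] fit [551.8 -34.6  39.9]
120 (314, 150, 64, 65) enc [562.9  22.5  53.2] fit [562.4  22.8  50.7]
120 (108, 93, 35, 42) enc [400.6 100.2  37.1] fit [404.5 101.8  24.2]
120 (309, 43, 85, 94) enc [574.3  92.3  67.1] fit [575.4  92.4  64.5]
120 (26, 0, 58, 63) enc [364.8 163.3  53.4] fit [373.9 168.6  37.4]
```

```bash
python3 - <<'E'
from wells import *
c=dict(np.load('w4.npz'));e=ctrl.sense()['eef_pos'];print(e)
caps(c,e[2]+10)
to(541.9,-77.5,256);to(541.9,-77.5,27+32)
E
```

```text
[544.49034445   7.66858353 256.1369826 ]
[303 294  44  15 139] [324.4 298.2] [545.8  26.5 266.1]
[ 304  327   43   40 1289] [324.2 346. ] [543.4  10.1 266.1]
at [544.5   7.7 256.1] phi 81.92 tool offset [-84.7   9.4   0.1] j6 -0.06 t 4.375
at [544.5   7.7 256.1] phi 81.92 tool offset [-84.7   9.7 197.1] j6 -0.06 t 4.375
```

>>> move_arm(
  motion=[
    {"offset": [-0.045,0.006,0.05],"angular": [0,0,0],"jaw": 0.012},
    {"offset": [-0.0855,0.0105,0.08],"angular": [0,0,0],"jaw": 0.012},
    {"offset": [-0.0855,0.0105,0.12],"angular": [0,0,0],"jaw": 0.012},
    {"offset": [-0.0855,0.0105,0.16],"angular": [0,0,0],"jaw": 0.012},
    {"offset": [-0.0855,0.0105,0.16],"angular": [0,0,0],"jaw": 0.012},
  ],
)

```text
time_s: 5.0
eef_pos: [541.5, -78.3, 94.6]
ee_rot: [-0.003, 0.755, 0.655, -0.001]
force: [-0.7, -0.1, -0.4]
grip_width: 0.186
```

```bash
python3 - <<'E'
from h import *
c=cap('wrist','w5.png');to(542.9,-78.5,59);caps(c,ctrl.sense()['eef_pos'][2]+10)
E
```

```text
at [542.8 -78.4  96.8] phi 81.9 tool offset [-0.1  0.1 37.8] j6 -0.22 t 5.05
[303 294  44  15 137] [324.3 298.2] [543.  -59.  106.8]
[ 304  327   42   40 1288] [324.2 346. ] [540.7 -75.  106.8]
```

View pics/w5.png

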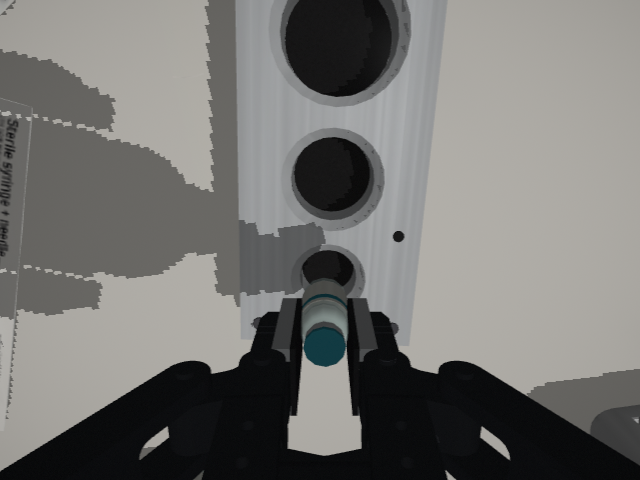

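>>> move_arm(
  motion=[
    {"offset": [-0.001,0.001,0.012],"angular": [0,0,0],"jaw": 0.012},
    {"offset": [-0.001,0.001,0.024],"angular": [0,0,0],"jaw": 0.012},
    {"offset": [-0.001,0.001,0.035],"angular": [0,0,0],"jaw": 0.012},
    {"offset": [-0.001,0.001,0.035],"angular": [0,0,0],"jaw": 0.012},
    {"offset": [-0.001,0.001,0.035],"angular": [0,0,0],"jaw": 0.012},
  ],
)

```text
time_s: 5.68
eef_pos: [544.1, -78.9, 61.8]
ee_rot: [0.0, 0.755, 0.656, 0.0]
force: [0.4, 0.2, 0.4]
grip_width: 0.192
```

```bash
python3 - <<'E'
from h import *
c=cap('wrist','w6.png');to(542.9,-78.5,59);print(ctrl.sense()['force'])
E
```

```text
at [544.1 -78.9  61.9] phi 81.97 tool offset [ 0.2 -1.3  2.9] j6 -0.22 t 5.725
[0.03512972 0.05395646 0.19136697]
```

>>> move_arm(
  motion=[
    {"offset": [0,0,0.003],"angular": [0,0,0],"jaw": 0.012},
    {"offset": [0,0,0.003],"angular": [0,0,0],"jaw": 0.012},
  ],
)

```text
time_s: 5.98
eef_pos: [544.7, -79.1, 60.2]
ee_rot: [0.001, 0.755, 0.656, 0.0]
force: [-4.1, 0.8, 12.2]
grip_width: 0.191
```

```bash
python3 - <<'E'
from h import *
c=cap('wrist','w6.png');to(542.9,-78.5,59);print(ctrl.sense()['force']);caps(c,69)
E
```

```text
at [544.7 -79.1  60.2] phi 81.98 tool offset [ 0.4 -1.9  1.2] j6 -0.22 t 6.025
[-2.56347526  0.58412729 13.15820659]
[302 294  45  15 142] [323.9 298.5] [545.7 -61.4  69. ]
[ 302  327   44   41 1301] [323.9 346.9] [543.4 -78.2  69. ]
```

View pics/w6.png

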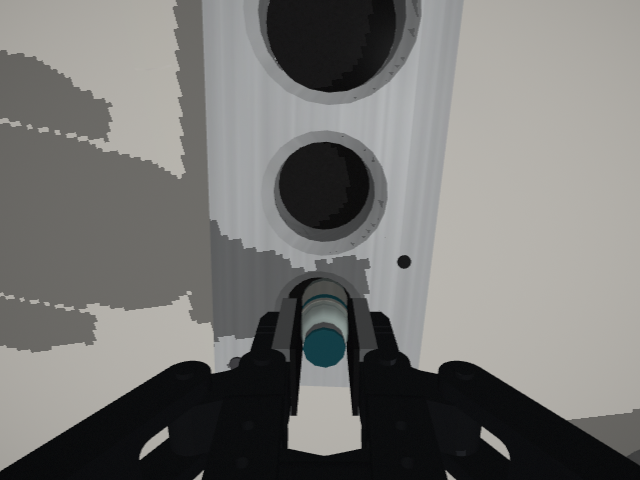

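The vial is in the narrowest well and its foot is on the floor (13 N), so I release it and lift.

>>> move_arm(
  motion=[
    {"offset": [0,0,-0.001],"angular": [0,0,0],"jaw": 0.035},
    {"offset": [0,0,-0.001],"angular": [0,0,0],"jaw": 0.035},
    {"offset": [0,0,-0.02],"angular": [0,0,0],"jaw": 0.035},
    {"offset": [0,0,-0.07],"angular": [0,0,0],"jaw": 0.05},
    {"offset": [0,0,-0.13],"angular": [0,0,0],"jaw": 0.06},
  ],
)

```text
time_s: 6.65
eef_pos: [543.5, -78.7, 189.4]
ee_rot: [-0.001, 0.755, 0.656, -0.001]
force: [1.4, -0.0, 0.9]
grip_width: 0.699
```

```bash
python3 - <<'E'
from h import *
c=cap('wrist','w7.png');to(617,245,190);caps(c,69)
E
```

```text
at [546.4 -79.6 198.2] phi 81.98 tool offset [331.3  24.5   7.7] j6 -0.22 t 6.7
[316 225  23  22 392] [326.9 235.7] [543.6 -78.2  69. ]
[226 399  11  21  58] [231.9 407.1] [ 461.7 -191.    69. ]
```

View pics/w7.png

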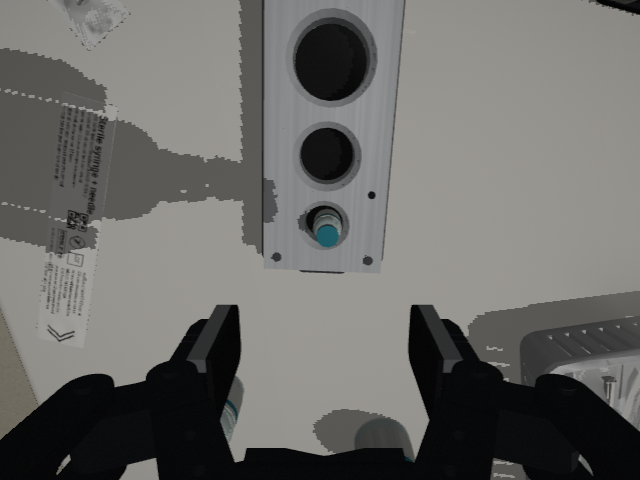

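The small vial stands in its well at (328,237), upright and free. On to the medium vial.

>>> move_arm(
  motion=[
    {"offset": [0.055,0.004,0],"angular": [0,0,0],"jaw": 0.06},
    {"offset": [0.11,0.008,0],"angular": [0,0,0],"jaw": 0.06},
    {"offset": [0.17,0.012,0],"angular": [0,0,0],"jaw": 0.06},
    {"offset": [0.23,0.016,0],"angular": [0,0,0],"jaw": 0.06},
    {"offset": [0.29,0.02,0],"angular": [0,0,0],"jaw": 0.06},
  ],
)

```text
time_s: 7.32
eef_pos: [604.5, 207.4, 188.3]
ee_rot: [-0.0, 0.755, 0.656, -0.0]
force: [0.3, 1.2, 0.2]
grip_width: 0.703
```

>>> move_arm(
  motion=[
    {"offset": [0.04,0.003,0],"angular": [0,0,0],"jaw": 0.06},
    {"offset": [0.058,0.004,0],"angular": [0,0,0],"jaw": 0.06},
    {"offset": [0.058,0.004,0],"angular": [0,0,0],"jaw": 0.06},
    {"offset": [0.058,0.004,0],"angular": [0,0,0],"jaw": 0.06},
  ],
)

```text
time_s: 7.82
eef_pos: [616.4, 261.5, 188.5]
ee_rot: [-0.0, 0.755, 0.656, -0.0]
force: [0.6, 0.8, 0.0]
grip_width: 0.704
```

```bash
python3 - <<'E'
from h import *
c=cap('wrist','w8.png');to(617,272,35);caps(c,56)
E
```

```text
at [616.5 261.3 188.7] phi 81.91 tool offset [ 10.7  -1.  153.7] j6 0.37 t 7.875
[302 202  32  31 786] [317.4 216.7] [612.2 271.5  56. ]
```

View pics/w8.png

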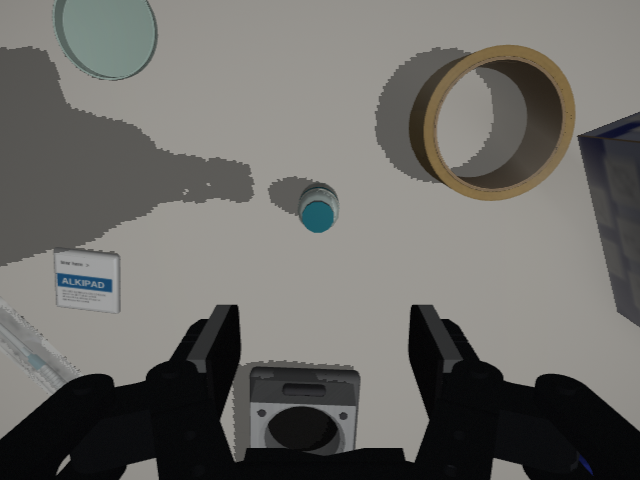

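The medium vial's cap is at (317,217), giving (612,271.5). The tape roll is clear to the right.

>>> move_arm(
  motion=[
    {"offset": [0.0096,-0.0052,0.05],"angular": [0,0,0],"jaw": 0.052},
    {"offset": [0.0096,-0.0052,0.08],"angular": [0,0,0],"jaw": 0.052},
    {"offset": [0.0096,-0.0052,0.12],"angular": [0,0,0],"jaw": 0.05},
    {"offset": [0.0096,-0.0052,0.153],"angular": [0,0,0],"jaw": 0.05},
    {"offset": [0.0096,-0.0052,0.153],"angular": [0,0,0],"jaw": 0.05},
  ],
)

```text
time_s: 8.5
eef_pos: [611.5, 271.4, 33.7]
ee_rot: [-0.001, 0.755, 0.655, -0.002]
force: [0.1, 0.5, 0.8]
grip_width: 0.586
```

>>> move_arm(
  motion=[
    {"offset": [0,0,0],"angular": [0,0,0],"jaw": 0.02},
    {"offset": [0,0,0],"angular": [0,0,0],"jaw": 0.02},
    {"offset": [0,0,0],"angular": [0,0,0],"jaw": 0.02},
    {"offset": [0,0,0],"angular": [0,0,0],"jaw": 0.02},
  ],
  squeeze=25,
)

```text
time_s: 9.0
eef_pos: [613.7, 272.6, 38.0]
ee_rot: [0.001, 0.755, 0.656, 0.001]
force: [-0.4, -1.3, 6.7]
grip_width: 0.312
```

>>> move_arm(
  motion=[
    {"offset": [0,0,-0.04],"angular": [0,0,0],"jaw": 0.02},
    {"offset": [0,0,-0.08],"angular": [0,0,0],"jaw": 0.02},
    {"offset": [0,0,-0.12],"angular": [0,0,0],"jaw": 0.02},
    {"offset": [0,0,-0.12],"angular": [0,0,0],"jaw": 0.02},
  ],
)

```text
time_s: 9.5
eef_pos: [614.0, 273.0, 160.3]
ee_rot: [0.002, 0.755, 0.656, 0.003]
force: [0.1, 0.1, -1.0]
grip_width: 0.313
```

```bash
python3 - <<'E'
from h import *
c=cap('wrist','w9.png');z=ctrl.sense()['eef_pos'][2];caps(c,z+21);to(550.2,-33.3,150)
E
```

```text
[288 287  73  26 274] [324.1 294.5] [615.7 296.1 178.6]
[ 292  338   65   60 3108] [324.3 367.2] [612.5 272.7 178.6]
at [613.1 272.7 157.6] phi 81.97 tool offset [-311.8  -19.5    7.2] j6 0.38 t 9.55
```

>>> move_arm(
  motion=[
    {"offset": [-0.055,-0.003,0],"angular": [0,0,0],"jaw": 0.02},
    {"offset": [-0.115,-0.006,0],"angular": [0,0,0],"jaw": 0.02},
    {"offset": [-0.175,-0.01,0],"angular": [0,0,0],"jaw": 0.02},
    {"offset": [-0.235,-0.014,0],"angular": [0,0,0],"jaw": 0.02},
    {"offset": [-0.285,-0.017,0],"angular": [0,0,0],"jaw": 0.02},
  ],
)

```text
time_s: 10.18
eef_pos: [554.8, -9.2, 154.9]
ee_rot: [-0.001, 0.755, 0.656, -0.001]
force: [0.1, 0.6, 0.6]
grip_width: 0.309
```

>>> move_arm(
  motion=[
    {"offset": [-0.0265,-0.002,0],"angular": [0,0,0],"jaw": 0.02},
    {"offset": [-0.0265,-0.002,0.03],"angular": [0,0,0],"jaw": 0.02},
    {"offset": [-0.0265,-0.002,0.06],"angular": [0,0,0],"jaw": 0.02},
    {"offset": [-0.0265,-0.002,0.06],"angular": [0,0,0],"jaw": 0.02},
    {"offset": [-0.0265,-0.002,0.06],"angular": [0,0,0],"jaw": 0.02},
  ],
)

```text
time_s: 10.8
eef_pos: [550.6, -33.2, 96.6]
ee_rot: [0.0, 0.755, 0.656, 0.0]
force: [-0.1, 0.5, -0.5]
grip_width: 0.309
```

```bash
python3 - <<'E'
from h import *
c=cap('wrist','w10.png');z=ctrl.sense()['eef_pos'][2];caps(c,z+20);to(551,-33.3,61)
E
```

```text
[288 288  73  25 274] [323.6 294.7] [552.5  -9.2 116.9]
[ 292  338   65   74 3495] [324.4 371. ] [549.3 -33.5 116.9]
at [550.8 -33.2  96.9] phi 81.98 tool offset [-0.   0.1 35.9] j6 -0.13 t 10.85
```

View pics/w10.png

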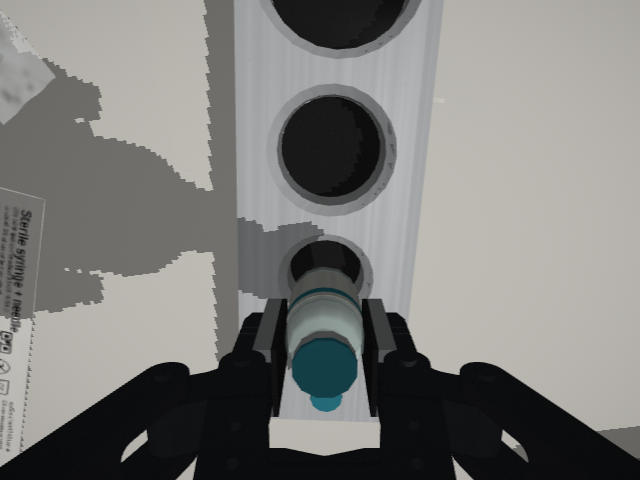

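The vial is poised above the second well, whose mouth shows at (326,272) behind its base at (324,285). I lower it.

>>> move_arm(
  motion=[
    {"offset": [0,0.001,0.012],"angular": [0,0,0],"jaw": 0.02},
    {"offset": [0,0.001,0.024],"angular": [0,0,0],"jaw": 0.02},
    {"offset": [0,0.001,0.032],"angular": [0,0,0],"jaw": 0.02},
    {"offset": [0,0.001,0.034],"angular": [0,0,0],"jaw": 0.02},
    {"offset": [0,0.001,0.034],"angular": [0,0,0],"jaw": 0.02},
  ],
)

```text
time_s: 11.48
eef_pos: [551.1, -33.3, 62.0]
ee_rot: [-0.0, 0.755, 0.656, -0.0]
force: [-4.1, 0.8, 6.4]
grip_width: 0.313
```

>>> move_arm(
  motion=[
    {"offset": [0,0,0.002],"angular": [0,0,0],"jaw": 0.02},
    {"offset": [0,0,0.002],"angular": [0,0,0],"jaw": 0.02},
  ],
)

```text
time_s: 11.72
eef_pos: [551.2, -33.3, 61.8]
ee_rot: [0.0, 0.755, 0.656, -0.0]
force: [-9.4, 2.8, 23.5]
grip_width: 0.311
```

>>> move_arm(
  motion=[
    {"offset": [0,0,-0.002],"angular": [0,0,0],"jaw": 0.045},
    {"offset": [0,0,-0.002],"angular": [0,0,0],"jaw": 0.045},
    {"offset": [0,0,-0.02],"angular": [0,0,0],"jaw": 0.045},
    {"offset": [0,0,-0.07],"angular": [0,0,0],"jaw": 0.06},
    {"offset": [0,0,-0.13],"angular": [0,0,0],"jaw": 0.07},
  ],
)

```text
time_s: 12.35
eef_pos: [550.8, -33.3, 190.2]
ee_rot: [-0.001, 0.755, 0.656, -0.001]
force: [-0.2, 0.3, 0.6]
grip_width: 0.822
```

```bash
python3 - <<'E'
from h import *
c=cap('wrist','w11.png');caps(c,80);to(438,-228,190)
E
```

```text
[307 209  36  10  49] [324.3 211.5] [551.8 -15.3  80. ]
[308 227  34  33 896] [324.8 243. ] [549.4 -34.1  80. ]
[314 279  22   7  33] [324.6 280.4] [546.  -57.4  80. ]
[315 294  22  21 344] [325.6 304. ] [544.4 -72.9  80. ]
[216 442  24  20 106] [229.4 449.8] [ 464.  -171.9   80. ]
at [553.8 -33.9 199.1] phi 81.98 tool offset [-208.3  -87.6    8.4] j6 -0.13 t 12.4
```

>>> move_arm(
  motion=[
    {"offset": [-0.05,-0.021,0],"angular": [0,0,0],"jaw": 0.07},
    {"offset": [-0.105,-0.044,0],"angular": [0,0,0],"jaw": 0.07},
    {"offset": [-0.16,-0.067,0],"angular": [0,0,0],"jaw": 0.07},
    {"offset": [-0.208,-0.0876,0],"angular": [0,0,0],"jaw": 0.07},
    {"offset": [-0.208,-0.0876,0],"angular": [0,0,0],"jaw": 0.07},
  ],
)

```text
time_s: 13.02
eef_pos: [434.2, -229.5, 189.3]
ee_rot: [-0.0, 0.756, 0.654, -0.0]
force: [0.1, 1.2, 1.1]
grip_width: 0.819
```

>>> move_arm(
  motion=[
    {"offset": [0,0,0],"angular": [0,0,0],"jaw": 0.07},
    {"offset": [0,0,0],"angular": [0,0,0],"jaw": 0.07},
  ],
)

```text
time_s: 13.28
eef_pos: [436.1, -226.1, 189.6]
ee_rot: [-0.0, 0.754, 0.657, 0.0]
force: [-0.3, 0.3, 0.4]
grip_width: 0.819
```

```bash
python3 - <<'E'
from h import *
c=cap('wrist','w12.png');caps(c,74);to(438,-224,38)
E
```

```text
[ 302  213   37   37 1051] [319.9 230.7] [ 432.9 -220.7   74. ]
[525 260  17   5  34] [531.9 261.6] [ 557.6 -257.7   74. ]
[ 529  302   52   47 1840] [554.4 325.8] [ 571.8 -303.4   74. ]
at [ 436.  -226.1  189.7] phi 82.07 tool offset [  2.3   1.7 151.7] j6 -0.58 t 13.325
```

View pics/w12.png

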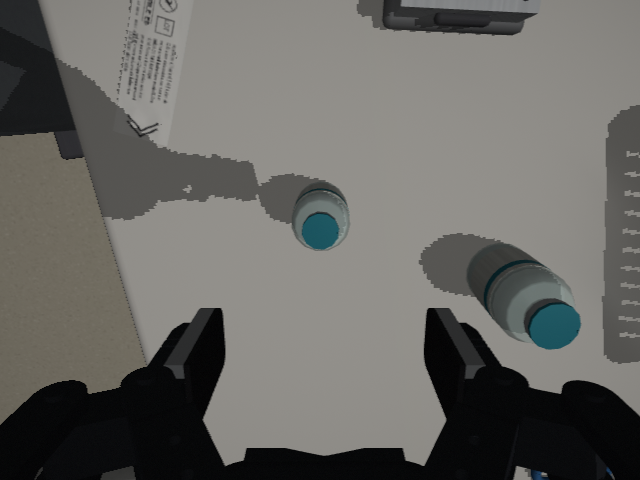

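The large vial's cap is at (320,231), giving (433,-221). The extra vial is at (554,326).

>>> move_arm(
  motion=[
    {"offset": [0.005,-0.003,0.04],"angular": [0,0,0],"jaw": 0.065},
    {"offset": [0.005,-0.003,0.08],"angular": [0,0,0],"jaw": 0.065},
    {"offset": [0.005,-0.003,0.12],"angular": [0,0,0],"jaw": 0.062},
    {"offset": [0.005,-0.003,0.151],"angular": [0,0,0],"jaw": 0.062},
    {"offset": [0.005,-0.003,0.151],"angular": [0,0,0],"jaw": 0.062},
  ],
)

```text
time_s: 13.95
eef_pos: [432.7, -220.4, 37.4]
ee_rot: [-0.002, 0.754, 0.656, -0.0]
force: [0.3, -0.3, 1.3]
grip_width: 0.727
```

>>> move_arm(
  motion=[
    {"offset": [0,0,0],"angular": [0,0,0],"jaw": 0.03},
    {"offset": [0,0,0],"angular": [0,0,0],"jaw": 0.03},
    {"offset": [0,0,0],"angular": [0,0,0],"jaw": 0.03},
    {"offset": [0,0,0],"angular": [0,0,0],"jaw": 0.03},
  ],
  squeeze=30,
)

```text
time_s: 14.45
eef_pos: [434.0, -222.1, 40.3]
ee_rot: [0.001, 0.755, 0.656, 0.0]
force: [0.4, 1.5, 7.8]
grip_width: 0.429
```

>>> move_arm(
  motion=[
    {"offset": [0,0,-0.04],"angular": [0,0,0],"jaw": 0.03},
    {"offset": [0,0,-0.08],"angular": [0,0,0],"jaw": 0.03},
    {"offset": [0,0,-0.12],"angular": [0,0,0],"jaw": 0.03},
    {"offset": [0,0,-0.15],"angular": [0,0,0],"jaw": 0.03},
    {"offset": [0,0,-0.15],"angular": [0,0,0],"jaw": 0.03},
  ],
)

```text
time_s: 15.08
eef_pos: [433.9, -222.2, 191.2]
ee_rot: [0.003, 0.755, 0.656, 0.0]
force: [-0.2, -0.7, -1.0]
grip_width: 0.428
```

```bash
python3 - <<'E'
from h import *
c=cap('wrist','w13.png');z=ctrl.sense()['eef_pos'][2];caps(c,z+35);to(562,23.1,190)
E
```

```text
[491 263  52  26 182] [513.2 268.6] [ 483.1 -192.   224.5]
[273 276 104  37 529] [324.1 285.8] [ 436.9 -190.   224.5]
[ 530  305   51   47 1834] [555. 328.] [ 493.4 -209.8  224.5]
[ 284  356   82   75 4781] [324.4 393.4] [ 432.7 -220.7  224.5]
at [ 433.3 -221.7  189.5] phi 81.97 tool offset [260.4  93.2  -0.7] j6 -0.57 t 15.125
```

>>> move_arm(
  motion=[
    {"offset": [0.055,0.02,0],"angular": [0,0,0],"jaw": 0.03},
    {"offset": [0.11,0.039,0],"angular": [0,0,0],"jaw": 0.03},
    {"offset": [0.165,0.059,0],"angular": [0,0,0],"jaw": 0.03},
    {"offset": [0.22,0.078,0],"angular": [0,0,0],"jaw": 0.03},
    {"offset": [0.2593,0.0927,0],"angular": [0,0,0],"jaw": 0.03},
  ],
)

```text
time_s: 15.75
eef_pos: [561.3, 24.5, 187.3]
ee_rot: [-0.001, 0.754, 0.656, -0.001]
force: [-0.5, -0.9, -0.3]
grip_width: 0.427
```

>>> move_arm(
  motion=[
    {"offset": [0,0,0],"angular": [0,0,0],"jaw": 0.03},
    {"offset": [0,0,0.04],"angular": [0,0,0],"jaw": 0.03},
    {"offset": [0,0,0.08],"angular": [0,0,0],"jaw": 0.03},
    {"offset": [0,0,0.09],"angular": [0,0,0],"jaw": 0.03},
    {"offset": [0,0,0.09],"angular": [0,0,0],"jaw": 0.03},
  ],
)

```text
time_s: 16.38
eef_pos: [561.2, 21.6, 98.9]
ee_rot: [-0.0, 0.755, 0.656, -0.0]
force: [0.6, -0.2, -1.2]
grip_width: 0.432
```

```bash
python3 - <<'E'
from wells import *
c=cap('wrist','w14.png');z=ctrl.sense()['eef_pos'][2];caps(c,z+34);to(562,22.5,62);wells(c,90)
E
```

```text
[272 276 107  42 540] [324.8 286.5] [564.6  54.2 133.8]
[ 284  356   82   98 5826] [323.1 401.3] [559.6  21.9 133.8]
at [561.7  21.7  99.8] phi 81.95 tool offset [ 0.9  0.1 37.8] j6 -0.03 t 16.425
90 (267, 40, 136, 146) enc [573.3  91.9  59.5] fit [574.   91.8  58.1]
90 (295, 12, 81, 13) enc [579.2 127.4  32. ] fit [579.  125.9  20.4]
```

View pics/w14.png

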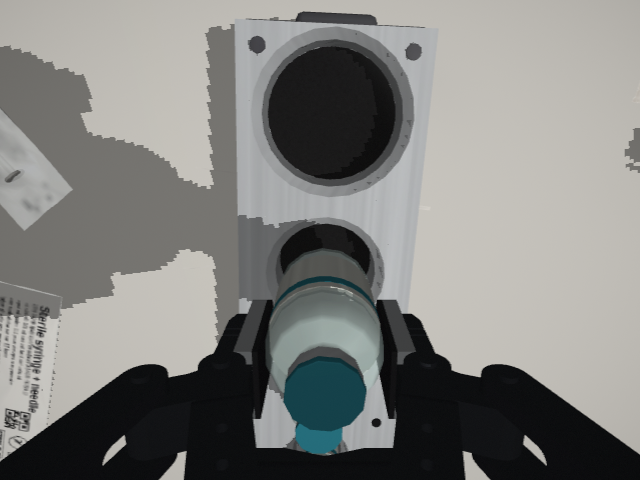

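The vial sits centred over the third well, with its base at (323,270) and the mouth at (326,265). I lower it.

>>> move_arm(
  motion=[
    {"offset": [0.001,0.001,0.012],"angular": [0,0,0],"jaw": 0.03},
    {"offset": [0.001,0.001,0.024],"angular": [0,0,0],"jaw": 0.03},
    {"offset": [0.001,0.001,0.034],"angular": [0,0,0],"jaw": 0.03},
    {"offset": [0.001,0.001,0.036],"angular": [0,0,0],"jaw": 0.03},
    {"offset": [0.001,0.001,0.036],"angular": [0,0,0],"jaw": 0.03},
  ],
)

```text
time_s: 17.05
eef_pos: [562.5, 23.0, 62.8]
ee_rot: [0.0, 0.755, 0.656, 0.0]
force: [-0.2, 0.1, -0.5]
grip_width: 0.43
```

>>> move_arm(
  motion=[
    {"offset": [0,0,0.0015],"angular": [0,0,0],"jaw": 0.03},
    {"offset": [0,0,0.0015],"angular": [0,0,0],"jaw": 0.03},
  ],
)

```text
time_s: 17.3
eef_pos: [562.7, 23.0, 61.9]
ee_rot: [0.0, 0.755, 0.656, 0.0]
force: [-0.8, 0.7, 3.0]
grip_width: 0.429
```

>>> move_arm(
  motion=[
    {"offset": [0,0,0],"angular": [0,0,0],"jaw": 0.056},
    {"offset": [0,0,0],"angular": [0,0,0],"jaw": 0.056},
    {"offset": [0,0,-0.02],"angular": [0,0,0],"jaw": 0.058},
    {"offset": [0,0,-0.07],"angular": [0,0,0],"jaw": 0.07},
    {"offset": [0,0,-0.13],"angular": [0,0,0],"jaw": 0.08},
  ],
)

```text
time_s: 17.92
eef_pos: [561.8, 23.0, 192.1]
ee_rot: [-0.001, 0.755, 0.656, -0.001]
force: [1.2, 0.5, 0.1]
grip_width: 0.937
```

```bash
python3 - <<'E'
from h import *
c=cap('wrist','w15.png');caps(c,95.5);to(566,-300,200)
E
```

```text
[302 199  48  13  70] [325.2 202.8] [564.4  48.7  95.5]
[ 307  227   39   39 1198] [326.  246.3] [561.5  24.3  95.5]
[303 290  36  11  74] [320.1 292.9] [554.3  -3.   95.5]
[305 314  31  30 748] [319.9 328.6] [550.9 -25.5  95.5]
[310 351  23   8  42] [321.1 353.3] [549.3 -41.9  95.5]
[311 370  20  19 289] [320.9 379.1] [546.6 -59.6  95.5]
at [564.8  22.7 201.1] phi 81.98 tool offset [-319.3   46.2    1.7] j6 -0.03 t 17.975
```

>>> move_arm(
  motion=[
    {"offset": [-0.055,0.008,0],"angular": [0,0,0],"jaw": 0.08},
    {"offset": [-0.115,0.017,0],"angular": [0,0,0],"jaw": 0.08},
    {"offset": [-0.175,0.026,0],"angular": [0,0,0],"jaw": 0.08},
    {"offset": [-0.235,0.035,0],"angular": [0,0,0],"jaw": 0.08},
    {"offset": [-0.285,0.041,0],"angular": [0,0,0],"jaw": 0.08},
  ],
)

```text
time_s: 18.6
eef_pos: [562.8, -267.3, 190.9]
ee_rot: [0.0, 0.755, 0.656, -0.0]
force: [0.2, -0.4, 0.4]
grip_width: 0.932
```

>>> move_arm(
  motion=[
    {"offset": [-0.034,0.005,0],"angular": [0,0,0],"jaw": 0.08},
    {"offset": [-0.034,0.005,0],"angular": [0,0,0],"jaw": 0.08},
    {"offset": [-0.034,0.005,0],"angular": [0,0,0],"jaw": 0.08},
    {"offset": [-0.034,0.005,0],"angular": [0,0,0],"jaw": 0.08},
  ],
)

```text
time_s: 19.1
eef_pos: [563.6, -298.2, 191.4]
ee_rot: [-0.0, 0.754, 0.656, 0.0]
force: [0.7, -0.2, 0.6]
grip_width: 0.937
```

```bash
python3 - <<'E'
from h import *
c=cap('wrist','w16.png');caps(c,92);to(566,-300,42)
E
```

```text
[295 181  24  14  35] [307.4 185.4] [ 558.2 -262.3   92. ]
[322 180  32  15  47] [336.7 184.2] [ 573.9 -263.9   92. ]
[ 298  212   54   52 2192] [324.1 237.6] [ 563.1 -292.6   92. ]
at [ 563.6 -298.3  191.5] phi 82.05 tool offset [ -1.4   2.6 149.5] j6 -0.53 t 19.15
```

View pics/w16.png

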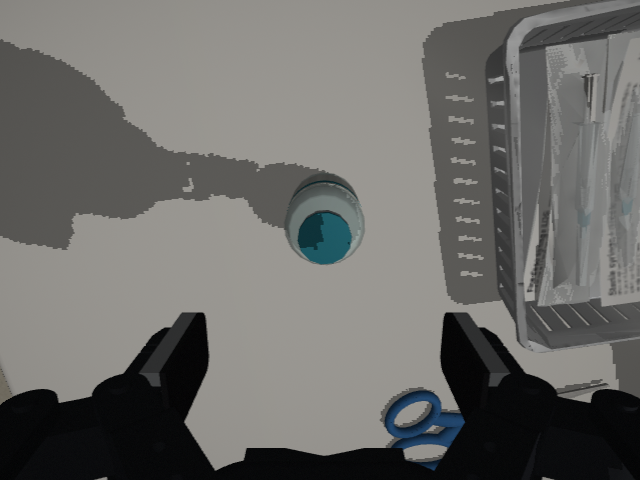

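The extra vial's cap is at (324,238), giving (563,-293). The basket is well clear at u≥490.

>>> move_arm(
  motion=[
    {"offset": [0.0057,0,0.04],"angular": [0,0,0],"jaw": 0.08},
    {"offset": [0.0057,0,0.08],"angular": [0,0,0],"jaw": 0.08},
    {"offset": [0.0057,0,0.12],"angular": [0,0,0],"jaw": 0.078},
    {"offset": [0.0057,0,0.149],"angular": [0,0,0],"jaw": 0.076},
    {"offset": [0.0057,0,0.149],"angular": [0,0,0],"jaw": 0.076},
  ],
)

```text
time_s: 19.77
eef_pos: [563.4, -292.4, 40.6]
ee_rot: [-0.002, 0.755, 0.656, -0.0]
force: [0.4, 0.2, 0.3]
grip_width: 0.892
```

>>> move_arm(
  motion=[
    {"offset": [0,0,0],"angular": [0,0,0],"jaw": 0.042},
    {"offset": [0,0,0],"angular": [0,0,0],"jaw": 0.042},
    {"offset": [0,0,0],"angular": [0,0,0],"jaw": 0.042},
    {"offset": [0,0,0],"angular": [0,0,0],"jaw": 0.042},
  ],
  squeeze=35,
)

```text
time_s: 20.27
eef_pos: [565.0, -294.0, 44.4]
ee_rot: [0.002, 0.755, 0.656, 0.0]
force: [-0.6, 1.2, 7.3]
grip_width: 0.573
```

>>> move_arm(
  motion=[
    {"offset": [0,0,-0.04],"angular": [0,0,0],"jaw": 0.042},
    {"offset": [0,0,-0.08],"angular": [0,0,0],"jaw": 0.042},
    {"offset": [0,0,-0.12],"angular": [0,0,0],"jaw": 0.042},
    {"offset": [0,0,-0.16],"angular": [0,0,0],"jaw": 0.042},
    {"offset": [0,0,-0.16],"angular": [0,0,0],"jaw": 0.042},
  ],
)

```text
time_s: 20.9
eef_pos: [565.1, -294.3, 206.4]
ee_rot: [0.004, 0.755, 0.656, 0.001]
force: [-0.9, 0.3, -1.5]
grip_width: 0.574
```

```bash
python3 - <<'E'
from h import *
c=cap('wrist','w17.png');z=ctrl.sense()['eef_pos'][2];caps(c,z+49);to(574.7,92.1,200)
E
```

```text
[254 264 138  48 830] [323.4 276.9] [ 568.9 -254.5  252.7]
[ 261  374  128   82 8079] [324.7 416.6] [ 564.2 -289.5  252.7]
at [ 564.4 -293.8  203.7] phi 81.97 tool offset [383.6 -43.7   3.1] j6 -0.52 t 20.95
```

>>> move_arm(
  motion=[
    {"offset": [0.055,-0.006,0],"angular": [0,0,0],"jaw": 0.042},
    {"offset": [0.115,-0.013,0],"angular": [0,0,0],"jaw": 0.042},
    {"offset": [0.175,-0.02,0],"angular": [0,0,0],"jaw": 0.042},
    {"offset": [0.235,-0.027,0],"angular": [0,0,0],"jaw": 0.042},
    {"offset": [0.295,-0.033,0],"angular": [0,0,0],"jaw": 0.042},
  ],
)

```text
time_s: 21.58
eef_pos: [571.9, 5.0, 201.1]
ee_rot: [-0.001, 0.755, 0.656, -0.001]
force: [1.4, 0.1, -2.0]
grip_width: 0.57
```

>>> move_arm(
  motion=[
    {"offset": [0.05,-0.006,0],"angular": [0,0,0],"jaw": 0.042},
    {"offset": [0.0885,-0.0104,0],"angular": [0,0,0],"jaw": 0.042},
    {"offset": [0.0885,-0.0104,0.03],"angular": [0,0,0],"jaw": 0.042},
    {"offset": [0.0885,-0.0104,0.07],"angular": [0,0,0],"jaw": 0.042},
    {"offset": [0.0885,-0.0104,0.1],"angular": [0,0,0],"jaw": 0.042},
  ],
)

```text
time_s: 22.2
eef_pos: [573.4, 92.3, 99.4]
ee_rot: [-0.001, 0.755, 0.656, -0.001]
force: [-0.1, 0.0, -2.3]
grip_width: 0.573
```

>>> move_arm(
  motion=[
    {"offset": [0,0,0],"angular": [0,0,0],"jaw": 0.042},
    {"offset": [0,0,0],"angular": [0,0,0],"jaw": 0.042},
  ],
)

```text
time_s: 22.45
eef_pos: [575.1, 92.1, 103.2]
ee_rot: [0.0, 0.755, 0.656, 0.0]
force: [-0.5, 0.3, -0.6]
grip_width: 0.574
```

```bash
python3 - <<'E'
from wells import *
c=cap('wrist','w18.png');to(574.7,91.5,66);wells(c,90)
E
```

```text
at [575.3  92.1 103.6] phi 81.96 tool offset [-0.7 -0.6 37.6] j6 0.1 t 22.5
90 (613, 252, 27, 50) enc [721.6  67.6  25.5] fit [720.5  67.3  19.1]
90 (0, 52, 30, 23) enc [458.1 201.3  14.1] fit [458.4 201.9  10. ]
90 (0, 2, 10, 26) enc [460.2 220.1   9.6] fit [460.3 220.    6.9]
```

View pics/w18.png

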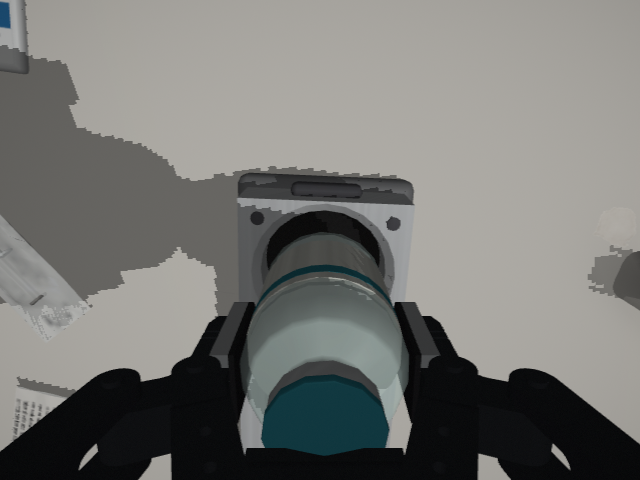

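The extra vial is centred over the widest well, with its base at (324,265) and the mouth at (324,268). I lower it.

>>> move_arm(
  motion=[
    {"offset": [0,0,0.012],"angular": [0,0,0],"jaw": 0.042},
    {"offset": [0,0,0.024],"angular": [0,0,0],"jaw": 0.042},
    {"offset": [0,0,0.033],"angular": [0,0,0],"jaw": 0.042},
    {"offset": [0,0,0.036],"angular": [0,0,0],"jaw": 0.042},
    {"offset": [0,0,0.036],"angular": [0,0,0],"jaw": 0.042},
  ],
)

```text
time_s: 23.12
eef_pos: [574.8, 92.1, 66.3]
ee_rot: [0.0, 0.755, 0.656, 0.0]
force: [-0.7, 0.2, -1.8]
grip_width: 0.571
```

>>> move_arm(
  motion=[
    {"offset": [0,0,0.0015],"angular": [0,0,0],"jaw": 0.042},
    {"offset": [0,0,0.0015],"angular": [0,0,0],"jaw": 0.042},
  ],
)

```text
time_s: 23.38
eef_pos: [575.0, 92.2, 65.9]
ee_rot: [0.0, 0.755, 0.656, 0.0]
force: [-3.9, -0.0, 6.9]
grip_width: 0.576
```

Floor contact (7 N). I release, lift and back off.

>>> move_arm(
  motion=[
    {"offset": [0,0,0],"angular": [0,0,0],"jaw": 0.07},
    {"offset": [0,0,0],"angular": [0,0,0],"jaw": 0.07},
    {"offset": [0,0,-0.02],"angular": [0,0,0],"jaw": 0.075},
    {"offset": [0,0,-0.07],"angular": [0,0,0],"jaw": 0.08},
    {"offset": [0,0,-0.13],"angular": [0,0,0],"jaw": 0.08},
  ],
)

```text
time_s: 24.0
eef_pos: [574.3, 92.1, 195.5]
ee_rot: [-0.001, 0.755, 0.656, -0.001]
force: [0.4, -0.3, -0.0]
grip_width: 0.937
```

>>> move_arm(
  motion=[
    {"offset": [0,0,-0.05],"angular": [0,0,0],"jaw": 0.08},
    {"offset": [0,0,-0.07],"angular": [0,0,0],"jaw": 0.08},
    {"offset": [0,0,-0.07],"angular": [0,0,0],"jaw": 0.08},
    {"offset": [0,0,-0.07],"angular": [0,0,0],"jaw": 0.08},
  ],
)

```text
time_s: 24.5
eef_pos: [574.4, 92.1, 263.3]
ee_rot: [-0.001, 0.755, 0.656, -0.001]
force: [-0.8, 0.0, 0.8]
grip_width: 0.936
```

```bash
python3 - <<'E'
from h import *
tops={'small':(69,541.9,-77.5),'medium':(80,550.2,-33.3),'large':(95.5,560.7,23.1),'extra':(113.5,573.7,92.1)}
cw=cap('wrist');cs=cap('side')
for k,(z,x,y) in tops.items(): print(k,'expected px wrist',proj(cw,(x,y,z)).round(0),'side',proj(cs,(x,y,z-3)).round(0))
print('wrist');caps(cw,113.5,100);print('side');caps(cs,90,12)
a=cv2.resize(cs['img'][160:310,240:400],None,fx=2.5,fy=2.5)
b=cv2.resize(cw['img'],(500,375));cv2.imwrite('pics/fin.png',np.hstack([a,b])[:,:800,::-1])
E
```

```text
small expected px wrist [[317. 400.]] side [[345. 219.]]
medium expected px wrist [[319. 362.]] side [[333. 222.]]
large expected px wrist [[321. 308.]] side [[318. 227.]]
extra expected px wrist [[326. 224.]] side [[298. 233.]]
wrist
[ 304  201   44   44 1526] [325.5 222.2] [573.8  93.6 113.5]
[308 292  29  28 629] [322.  305.6] [562.8  33.2 113.5]
[307 352  23  22 417] [317.8 362.4] [553.2 -12.3 113.5]
[312 393  15  14 168] [318.7 399.3] [549.3 -44.2 113.5]
side
[331 220   6   4  22] [333.5 221.4] [543.1 -23.3  90. ]
[314 224   7   5  30] [317.1 225.9] [566.2  18.8  90. ]
[292 229  11   7  64] [296.9 232. ] [592.6  70.5  90. ]
[144 394   8   5  26] [148.1 396.5] [514.3 617.7  90. ]
[160 410   8   5  26] [164.1 412.5] [465.5 622.6  90. ]
[171 428   8   5  30] [174.8 429.9] [424.5 634.7  90. ]
```

```bash
python3 - <<'E'
from h import *
c=cap('side')
h=cv2.cvtColor(c['img'],cv2.COLOR_RGB2HSV)[212:228,338:354];ys,xs=np.nonzero(cv2.inRange(h,(84,60,30),(100,255,255)));print(len(xs),xs.mean()+338,ys.mean()+212)
s=ctrl.sense();print(s['force'],np.abs(s['dq']).max());print(ctrl.finish_job())
E
```

```text
12 344.1666666666667 217.08333333333334
[ 0.94769129  0.51615159 -0.15119646] 0.007470689483819949
the job is handed in; nothing more can be done
None
```

I placed all four vials in the cold block, each in the well for its size, from small in the narrowest to extra in the widest. Each was lowered until its foot met the well floor (contact force 3–24 N) and then released. The gripper was raised well clear and the job was handed in at about 25 s.

**Last checks:** In both the wrist and side views, every cap lay within about 3 pixels of where it should be for a vial upright on its floor. That matches offsets of about 1–2 mm from the well centres. Tool force was near zero and the arm was at rest.

**Not confirmed:**
- My last combined picture was refused because I had reached the 16-picture limit, so the end state was checked by numbers only.
- The small vial's cap was too faint for the normal cap check in the side view. A lower threshold found it at (344,217), against an expected (345,219).
- The hand-in gave no verdict.

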